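Set the cam low and push the lasting-jig slide home

TASK

On the shoe-lasting jig, push the cam's lever round by its upright post with your fingertips until the cam's low point squarely faces the slide's follower bar (lever pointing straight forward, away from the bar), and only then push the slide, which carries the green last, forward by its rear plate until it is fully home. Push gently, never grip or pinch the post or the slide, and leave the tools and everything else on the bench where they are. Finish with the cam still low, the slide home and your hand clear.

Things in the scene. Friction and masses are not known exactly. Their poses are not given: they have to be found in the camera images.
- jig: shoe-lasting jig, fixed to the table: dark steel base plate 200 (x) by 390 (y) by 16 mm thick. Origin on the table surface, 20 mm forward of the plate's middle. Its -y is 'forward', the way the slide is pushed (jig unturned: robot's left to right); +x is the cam's side, away from the robot; z up. At the front end, at jig x -40, is a fixed toe rest 64 mm high
- cam_pivot (a point): point on the cam's vertical pivot axis at the top of the cam disc, 42 mm above the table (jig x 50, y -32 mm); fixed, axes as the jig's. The cam is a steel disc of 36 mm radius, 24 mm thick, pivoted 22 mm off its centre; its lever points from the pivot over the disc's thick (high) side. A bolt head on the pivot, 20 mm wide, reaches 60 mm above the table
- cam_post (a point): upright round black post at the end of the cam's lever, 18 mm diameter, from 50 to 102 mm above the table; this point is on its axis 80 mm above the table, 92 mm from the pivot axis. Turns with the cam; its own -y axis points from pivot to post. The flat lever under it is 16 mm wide, 42 to 50 mm above the table
- cam (a joint): cam angle, rad, -0.6 to 2.7, starts 1.3 to 2.4. 0 = lever straight forward (jig -y), low point (thin side) squarely facing the slide's follower bar. Grows counter-clockwise from above: lever swings out over the jig's +x side, then back. So turn it clockwise. Friction-held, about 4 N at the post, stays where left; no stop or click at 0. The slide does not turn it
- slide (a joint): slide's travel forward (jig -y), m: 0 = fully back, 0.060 = fully home, meeting its stop, a rubber buffer of 3 N/mm; starts 0 to 0.008. Resists with about 3 N, stays where left. Its follower bar (jig x -28 to 86, 26 to 40 mm above the table) meets the cam's edge: with the cam low (within 0.45 rad) the slide goes fully home, at its start angles the cam blocks it 8 mm or more short
- push_face (a point): centre of the flat rear face of the slide's upright push plate: 66 mm wide (jig x), 30 to 112 mm above the table, 8 mm thick. Point is 80 mm above the table and moves with the slide (jig x -40, y 165 mm less the travel). Face looks along jig +y: push it along -y. Before it a green last, 180 mm long, up to 107 mm above the table, is bolted on the slide, toe forward
- tack_tin: bystander: small closed steel tack tin, 42 mm wide, 32 mm high, standing on the jig's base plate near the rear corner beside the push plate; leave it alone
- screwdriver: bystander: loose screwdriver with an orange handle, 190 mm long, lying on the table on the cam's side of the jig; leave it alone
- hammer: bystander: loose hammer, 240 mm long, lying on the table to the robot's right; leave it alone
- tack_cup: bystander: loose clear plastic cup, 80 mm wide, 45 mm high, standing off the front (toe-rest) end of the jig; leave it alone
- spare_last: bystander: loose green shoe last, 180 mm long, 66 mm wide, 76 mm high, standing off the jig's front corner on the cam's side; leave it alone
- heel_lifts: bystander: loose stack of round heel lifts, 68 mm wide, 28 mm high, standing off the rear end of the jig; leave it alone
- glue_jar: bystander: loose jar, 72 mm wide, 85 mm high, standing off the jig's rear end on the cam's side; leave it alone

How it is judged:
On the way, in this order (a step that is already met when the one before it is completed fails the run):
1. the cam is turned to its low point (within 0.45 rad) while the slide still stands back (less than 20 mm forward) (value of joint cam between -0.45 and 0.45 rad and value of joint slide below 0.02 m), for 0.2 s.
2. the slide is pushed fully home (within 3 mm of its stop) with the cam low (value of joint slide above 0.057 m and value of joint cam between -0.45 and 0.45 rad), for 0.2 s.
At the end, for the whole second after the job is handed in: The slide is home (travel over 57 mm, home being 60 mm) and at rest, and the cam is at its low point (joint within 0.45 rad of 0) and at rest (all of step 2 and velocity of joint slide between -0.005 and 0.005 m/s and velocity of joint cam between -0.05 and 0.05 rad/s); the robot touches nothing.
It fails at once if the slide is pushed forward (past 20 mm) before the cam is at its low point, or the cam is not low while the slide is forward (value of joint slide above 0.02 m and not (value of joint cam between -0.5 and 0.5 rad)).
It fails at once if the cam's lever or post is gripped or forced (over 35 N from the fingers) (contact force between the fingers and cam above 35 N).
It fails at once if the slide is gripped or rammed (over 45 N from the fingers) (contact force between the fingers and slide above 45 N).
It fails at once if a loose thing on the bench is moved or lifted (over 25 mm) (distance of any of tack_tin, screwdriver, hammer, tack_cup, spare_last, heel_lifts, glue_jar from where it was at the start of the episode above 0.025 m).
It also fails if it takes over 53 s, if anything falls off the work surface, if the arm or the gripper's body presses on something with over 40 N, if the wrist force passes 120 N, or if a joint passes its speed limit or range.

ROBOT

A 7-joint arm with a two-finger parallel gripper is mounted at the origin on the work surface. World frame = base frame: x ahead of the robot, y to its left, z up, the work surface at z = 0. Lengths are in m, angles in rad, forces in N, time in s.
With the tool pointing down it reaches from about 0.4 to 0.875 m from the base axis. Payload 6.5 kg.
Tool frame: the origin (TCP) lies midway between the tips of the shut fingers; the grasp point (between the pads) lies 19 mm behind it; z points along the fingers, y is the line along which they close (so a half turn about z gives the same grasp; the last joint's range is limited). The gripper opens to 88 mm and grips with 3 to 60 N. Pads are 18 mm wide; open, the fingers measure 123 mm over their backs; the gripper's body (75 mm by 187 mm) begins 45 mm behind the grasp point.
Start: joints at [-1.295, 0.536, -0.004, 1.538, 0.003, 1.067, -0.071], TCP at [0.218, 0.612, 0.239] pointing down, gripper open.
Joint ranges: [-2.7, 2.7], [-0.37, 2.16], [-1.27, 1.26], [0.24, 2.4], [-1.31, 4.45], [0.19, 1.91], [-2.76, 2.76]. Speed limits (rad/s): [2.39, 2.39, 3.14, 3.14, 3.14, 3.14, 3.14].

INTERFACE

Orientations are given as a 3x3 rotation matrix whose columns are the frame's x, y, z axes.
In Python, from cell import ctrl gives the robot as it stands. The module is installed in compiled form; this text tells all that it offers.
- The arm moves only by the tool apply_moves, never from a script. Its argument "targets" is a list of rows, each an object with "slide": the shift along the tool's x, y, z scaled (see below), a list of three; "angular": the turn, a rotation vector about the tool's x, y, z scaled (see below), a list of three. In form: [{"slide": [x, y, z], "angular": [rx, ry, rz]}, ...]. A call has 1 to 5 rows; each row is the pose to reach, as a shift and turn from the pose commanded when the call began, along the tool's axes at that moment; what a row does not reach only later rows make up. The controller multiplies each number of a shift by 25 cm and each number of a turn by 45 degrees. A row lasts 1/12 s, in which the tool goes at most 41.7 mm and 7.16 degrees, less where a joint would pass 70% of its speed; a pose out of reach is approached as far as the arm can. A call with a number of a shift or a turn outside -1 to 1 is refused whole. A call with a gripper value outside its range is refused whole. "gripper" is the finger opening in mm, from 0 to 88.1, set as the call begins (left out, the last holds). The fingers move at their own pace and stop on an object; "squeeze" is the grip in N (left out, the last holds). Time passes only in rows, so rows that repeat a pose let the fingers close. It gives the time, the measured TCP pose, the force, the opening and the grip force at its end, in the units of the state.
- ctrl.sense(): the state, without advancing time (a new reading comes with each control period).
- ctrl.get_image(name): name is "scene" or "top"; returns (picture, depth): 400x640x3 uint8, blue, green, red; 400x640 float32, m along the optical axis (not along the pixel's ray), 0 where there is no reading.
- ctrl.calibration(name): a dict with "fx", "fy", "cx", "cy" (pixels), "pose" (4x4, takes a point from camera to world coordinates). Camera axes: x right, y down, z forward; pixel columns grow to the right and rows downward; lengths in m; the calibration is good to about 2 mm. A picture is of the moment at which its call begins. calibration takes no time and is no camera call.
- ctrl.job_done(): hands the job in; it is judged then, once.
The state is a dict: "time_s": time; "joint_positions": joint angles; "qd": joint speeds; "effort": joint torques, N m; "ee_pos": TCP position; "tcp_rot": TCP orientation; "wrist_force": force on the tool from outside, world axes, zero at the start; "ft_torque": the same for the moment, N m; "grip_width": opening from 0.0 (shut) to 1.0 (fully open); "finger_force": force on a finger pad.
Only numpy, scipy, OpenCV 4.12 (cv2) and the standard library are available. Lean on these libraries where they do the work, as an engineer would, in place of code of your own. Each camera call takes 0.05 s, during which the arm holds its last target. There are 200 camera calls.

## Working session

There is one attempt and no reset: what is moved stays moved. The work goes in short steps, Python scripts to look and compute and a tool call to move; the robot and the scene stay as the last step left them, time stands still between calls to the robot, and variables do not carry over. Pictures are saved under pics/ and viewed, at most 10 in all, crops included, and the job is handed in when it is done.

Besides the shell and the picture viewer there is one more tool, called after "Request:" by a JSON object that holds its "name" and its "arguments". apply_moves: Moves the arm, as the interface text tells. Shifts and turns lie within -1 to 1; 1 stands for 25 cm of shift or 45 degrees of turn. Its arguments: {"type":"object","properties":{"targets":{"type":"array","items":{"type":"object","properties":{"slide":{"type":"array","items":{"type":"number","minimum":-1,"maximum":1}},"angular":{"type":"array","items":{"type":"number","minimum":-1,"maximum":1}}}}},"gripper":{"type":"number"},"squeeze":{"type":"number"}},"required":["targets"]}

```bash
mkdir -p pics
cat > h.py <<'E'
import numpy as np, cv2
from cell import ctrl
def cloud(n):
    im,d=ctrl.get_image(n); c=ctrl.calibration(n)
    v,u=np.mgrid[:400,:640]
    p=np.stack([(u-c['cx'])/c['fx']*d,(v-c['cy'])/c['fy']*d,d],-1)
    T=np.array(c['pose']); return im,d,p@T[:3,:3].T+T[:3,3]
E
python3 - <<'E'
from h import *
for n in('top','scene'):
    im,d,P=cloud(n); cv2.imwrite(f'pics/{n}0.png',im); np.save(f'{n}0.npy',P)
    print(n,np.round(ctrl.calibration(n)['pose'],3).tolist())
s=ctrl.sense();print(s['time_s'],np.round(s['tcp_rot'],3).tolist(),s['ee_pos'],s['wrist_force'])
E
```

```text
top [[-0.006, -0.993, 0.115, 0.486], [-1.0, 0.008, 0.019, -0.028], [-0.02, -0.114, -0.993, 1.068], [0.0, 0.0, 0.0, 1.0]]
scene [[-0.418, 0.466, -0.78, 1.568], [0.908, 0.234, -0.347, 0.422], [0.021, -0.853, -0.521, 0.746], [0.0, 0.0, 0.0, 1.0]]
0.1 [[-0.942, 0.335, -0.0], [0.335, 0.942, -0.001], [-0.0, -0.002, -1.0]] [0.21769193 0.61188853 0.23793731] [ 0.01925377 -0.66778111 -0.16883185]
```

View pics/top0.png

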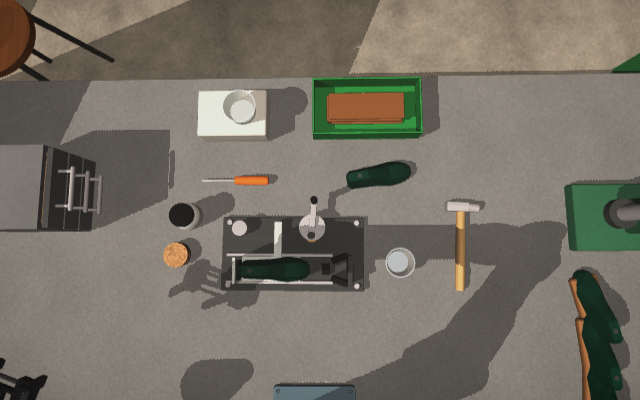

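View pics/scene0.png

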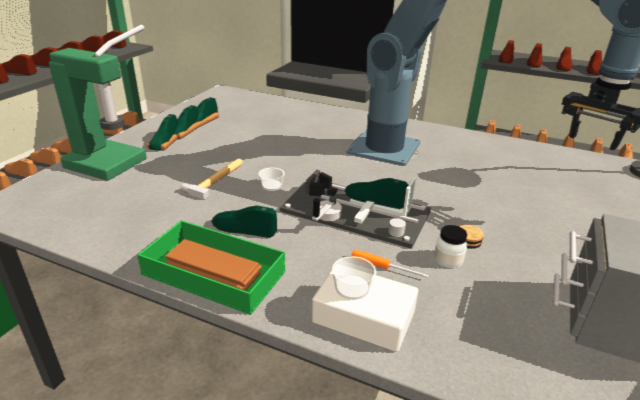

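The top view shows the jig plate spanning about (222,216)–(367,291), the post near (314,200), the pivot near (311,236) and the push plate at about (235,268). Next I'll measure these from depth.

Run:
```python
from h import *
P=np.load('top0.npy');im=cv2.imread('pics/top0.png')
def xyz(u,v): return np.round(P[v,u],3).tolist()
# plate: z 0.010-0.022
z=P[...,2]; m=((z>.010)&(z<.023)); m[:205]=0;m[300:]=0;m[:,:215]=0;m[:,375:]=0
pts=P[m][:,:2].astype(np.float32); r=cv2.minAreaRect(pts); print('plate',r,cv2.boxPoints(r).tolist(),len(pts))
def rep(n,box,lo,hi):
    u0,v0,u1,v1=box; q=P[v0:v1,u0:u1].reshape(-1,3); q=q[(q[:,2]>lo)&(q[:,2]<hi)]
    if len(q): print(n,len(q),q.mean(0).round(4),q.min(0).round(3),q.max(0).round(3))
rep('post',(300,185,330,215),.09,.12)
rep('bolt',(295,215,330,250),.055,.066)
rep('disc',(295,210,330,255),.037,.047)
rep('pushpl',(224,245,241,295),.09,.125)
rep('last',(236,245,315,290),.06,.125)
rep('toerest',(318,245,360,290),.05,.125)
rep('tin',(228,216,250,240),.035,.06)
rep('jar',(165,195,205,235),.07,.1); rep('heel',(160,240,190,268),.02,.04)
rep('screw',(200,172,275,190),.008,.05); rep('spare',(340,155,415,192),.02,.1); rep('cup',(380,245,420,280),.03,.06)
cv2.imwrite('pics/crop.png',cv2.resize(im[180:300,205:375],None,fx=4.7,fy=4.7,interpolation=cv2.INTER_CUBIC))
```

```text
plate ((0.45246949791908264, 0.05692961812019348), (0.38982871174812317, 0.20004351437091827), 89.29689025878906) [[0.35006341338157654, -0.13674266636371613], [0.5500918626785278, -0.1391974538564682], [0.5548756122589111, 0.2506018877029419], [0.35484713315963745, 0.25305670499801636]] 6790
post 38 [ 0.5931 -0.0041  0.0997] [ 0.585 -0.011  0.093] [0.601 0.005 0.104]
bolt 42 [0.502  0.0041 0.0588] [ 0.494 -0.004  0.055] [0.51  0.012 0.063]
disc 412 [0.5242 0.002  0.0412] [ 0.489 -0.031  0.037] [0.569 0.037 0.047]
pushpl 182 [0.4158 0.1926 0.1045] [0.383 0.18  0.09 ] [0.448 0.2   0.115]
last 1269 [0.415  0.1134 0.0839] [0.383 0.022 0.06 ] [0.447 0.194 0.109]
toerest 355 [ 0.4105 -0.0815  0.0578] [ 0.367 -0.103  0.05 ] [ 0.454 -0.048  0.067]
tin 193 [0.5225 0.1964 0.0462] [0.504 0.177 0.036] [0.541 0.217 0.052]
jar 477 [0.5562 0.3423 0.083 ] [0.527 0.313 0.071] [0.588 0.375 0.089]
heel 499 [0.4512 0.3752 0.0264] [0.418 0.342 0.02 ] [0.483 0.409 0.032]
screw 359 [0.6566 0.1875 0.0196] [0.645 0.125 0.01 ] [0.669 0.313 0.028]
spare 1180 [ 0.6632 -0.1796  0.0484] [ 0.632 -0.271  0.02 ] [ 0.704 -0.093  0.078]
cup 218 [ 0.4271 -0.2362  0.0412] [ 0.39  -0.269  0.03 ] [ 0.467 -0.191  0.049]
```

View pics/crop.png

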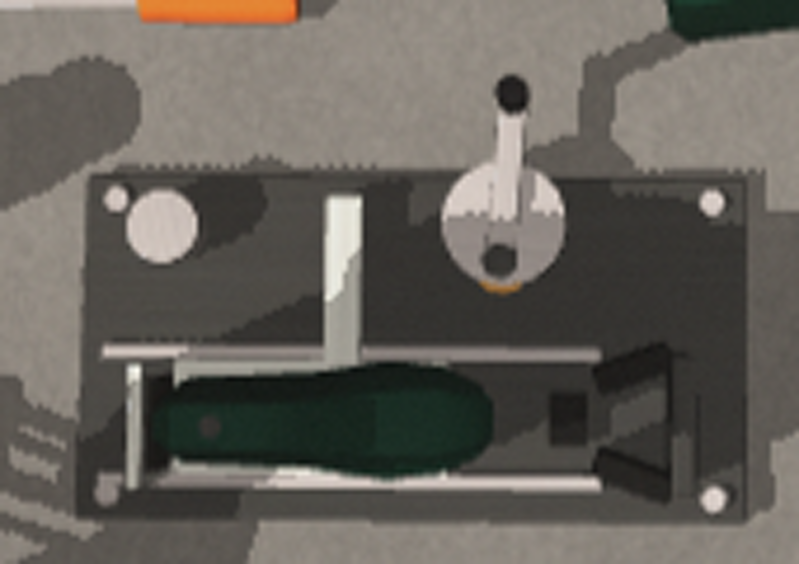

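```bash
cat >> h.py <<'E'
from scipy.spatial.transform import Rotation as R
def down(yaw): # tool x at yaw (deg), z down
    a=np.radians(yaw); x=np.array([np.cos(a),np.sin(a),0]); z=np.array([0,0,-1.]); return np.stack([x,np.cross(z,x),z],1)
def plan(way,frm=None):
    s=ctrl.sense(); p0,R0=(s['ee_pos'],s['tcp_rot']) if frm is None else (np.array(frm[:3]),down(frm[3]))
    for w in way:
        print(w,'slide',np.round(R0.T@(np.array(w[:3])-p0)/.25,3).tolist(),'ang',np.round(np.degrees(R.from_matrix(R0.T@down(w[3])).as_rotvec())/45,3).tolist())
E
python3 - <<'E'
from h import *
a=np.array([.2177,.6119,.239,160.4]); b=np.array([.596,.033,.2,84.7])
w=[a+(b-a)*k/4 for k in range(5)]
for i in range(4): plan([w[i+1].tolist()],w[i])
E
```

```text
[0.31227499999999997, 0.467175, 0.22925, 141.475] slide [-0.551, -0.418, 0.039] ang [0.0, 0.0, 0.421]
[0.40685, 0.32245, 0.2195, 122.55000000000001] slide [-0.657, -0.217, 0.039] ang [0.0, 0.0, 0.421]
[0.501425, 0.17772500000000002, 0.20975, 103.625] slide [-0.692, 0.007, 0.039] ang [0.0, 0.0, 0.421]
[0.596, 0.03300000000000003, 0.2, 84.7] slide [-0.652, 0.231, 0.039] ang [0.0, 0.0, 0.421]
```

Request:
{"name": "apply_moves", "arguments": {"targets": [{"slide": [-0.11, -0.084, 0.008], "angular": [0, 0, 0.084]}, {"slide": [-0.22, -0.167, 0.016], "angular": [0, 0, 0.168]}, {"slide": [-0.33, -0.25, 0.024], "angular": [0, 0, 0.252]}, {"slide": [-0.44, -0.334, 0.032], "angular": [0, 0, 0.336]}, {"slide": [-0.55, -0.418, 0.04], "angular": [0, 0, 0.42]}], "gripper": 0, "squeeze": 10}}

```text
time_s: 0.52
ee_pos: [0.3129, 0.4661, 0.2283]
tcp_rot: [[-0.781, 0.625, -0.0], [0.625, 0.781, -0.001], [-0.0, -0.001, -1.0]]
wrist_force: [0.1, -1.2, 0.8]
grip_width: 0.645
finger_force: 0.0
```

Request:
{"name": "apply_moves", "arguments": {"targets": [{"slide": [-0.13, -0.043, 0.008], "angular": [0, 0, 0.084]}, {"slide": [-0.26, -0.087, 0.016], "angular": [0, 0, 0.168]}, {"slide": [-0.39, -0.13, 0.024], "angular": [0, 0, 0.252]}, {"slide": [-0.525, -0.174, 0.032], "angular": [0, 0, 0.336]}, {"slide": [-0.657, -0.217, 0.04], "angular": [0, 0, 0.42]}]}}

```text
time_s: 0.93
ee_pos: [0.4077, 0.3214, 0.2185]
tcp_rot: [[-0.536, 0.844, -0.0], [0.844, 0.536, -0.0], [-0.0, -0.0, -1.0]]
wrist_force: [-0.6, 0.8, -0.4]
grip_width: 0.268
finger_force: 0.0
```

Request:
{"name": "apply_moves", "arguments": {"targets": [{"slide": [-0.138, 0, 0.008], "angular": [0, 0, 0.084]}, {"slide": [-0.276, 0, 0.016], "angular": [0, 0, 0.168]}, {"slide": [-0.415, 0, 0.024], "angular": [0, 0, 0.252]}, {"slide": [-0.553, 0, 0.032], "angular": [0, 0, 0.336]}, {"slide": [-0.69, 0.007, 0.04], "angular": [0, 0, 0.42]}]}}

```text
time_s: 1.35
ee_pos: [0.5019, 0.177, 0.2085]
tcp_rot: [[-0.234, 0.972, -0.001], [0.972, 0.234, -0.0], [-0.0, -0.001, -1.0]]
wrist_force: [-0.9, 0.3, -0.0]
grip_width: 0.002
finger_force: 0.0
```

Request:
{"name": "apply_moves", "arguments": {"targets": [{"slide": [-0.13, 0.046, 0.008], "angular": [0, 0, 0.084]}, {"slide": [-0.26, 0.092, 0.016], "angular": [0, 0, 0.168]}, {"slide": [-0.39, 0.138, 0.024], "angular": [0, 0, 0.252]}, {"slide": [-0.65, 0.23, 0.04], "angular": [0, 0, 0.42]}, {"slide": [-0.65, 0.23, 0.04], "angular": [0, 0, 0.42]}]}}

```text
time_s: 1.77
ee_pos: [0.5973, 0.0308, 0.1985]
tcp_rot: [[0.099, 0.995, 0.0], [0.995, -0.099, -0.002], [-0.002, 0.001, -1.0]]
wrist_force: [0.4, -0.1, 0.6]
grip_width: 0.004
finger_force: 0.0
```

Request:
{"name": "apply_moves", "arguments": {"targets": [{"slide": [0, 0, 0.14]}, {"slide": [0, 0, 0.28]}, {"slide": [0, 0, 0.42]}, {"slide": [0, 0, 0.52]}, {"slide": [0, 0, 0.52]}]}}

```text
validation failed for argument at $.ta...
```

Run:
```python
from h import *
im,d,P=cloud('top'); im2,_,_=cloud('scene')
a=cv2.resize(im[170:290,230:370],None,fx=4,fy=4); b=cv2.resize(im2[140:260,270:400],None,fx=4,fy=4)
cv2.imwrite('pics/c1.png',cv2.resize(np.hstack([a,b]),None,fx=.74,fy=.74))
s=ctrl.sense();print(s['ee_pos'],s['wrist_force'])
# arc steps: rotate TCP about pivot clockwise from start
pv=np.array([.502,.0044]); p=s['ee_pos']; Rt=s['tcp_rot']; y0=np.degrees(np.arctan2(Rt[1,0],Rt[0,0]))
v=p[:2]-pv; r=np.hypot(*v); a0=np.degrees(np.arctan2(v[1],v[0])); print(r,a0,y0)
for st in (10,15,20):
    q=pv+R.from_euler('z',-st,degrees=True).as_matrix()[:2,:2]@v
    print(st); plan([[*q,p[2],y0-st]])
```

```text
[0.59760297 0.02844449 0.19843703] [0.16368464 0.14667258 0.0410726 ]
0.09858024978840968 14.117293975937255 84.37977028840905
10
[np.float64(0.600325829634281), np.float64(0.011477914599342609), np.float64(0.19843703234086682), np.float64(74.37977028840905)] slide [-0.066, 0.017, 0.0] ang [0.002, 0.005, 0.222]
15
[np.float64(0.6005685510711531), np.float64(0.002881320284355804), np.float64(0.19843703234086682), np.float64(69.37977028840905)] slide [-0.101, 0.022, 0.0] ang [0.002, 0.004, 0.333]
20
[np.float64(0.6000611063170554), np.float64(-0.005703715960991058), np.float64(0.19843703234086682), np.float64(64.37977028840905)] slide [-0.135, 0.023, 0.001] ang [0.003, 0.004, 0.444]
```

View pics/c1.png

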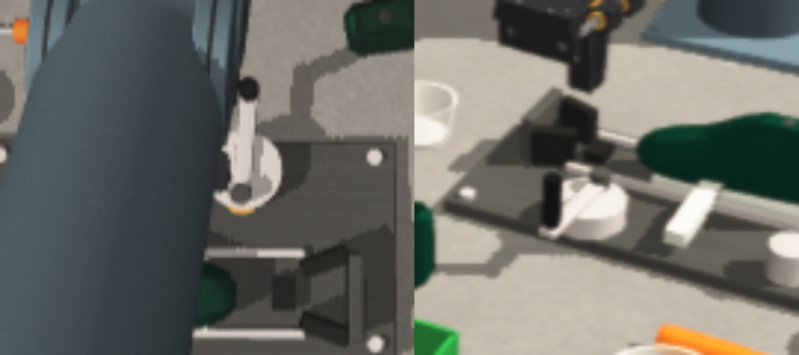

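The image shows the tool still high, because the descent was refused: each row must include "angular". The post is free at about (248,90) in the left half of the picture.

Request:
{"name": "apply_moves", "arguments": {"targets": [{"slide": [0, 0, 0.14], "angular": [0, 0, 0]}, {"slide": [0, 0, 0.28], "angular": [0, 0, 0]}, {"slide": [0, 0, 0.42], "angular": [0, 0, 0]}, {"slide": [0, 0, 0.52], "angular": [0, 0, 0]}, {"slide": [0, 0, 0.52], "angular": [0, 0, 0]}]}}

```text
time_s: 2.28
ee_pos: [0.5915, 0.0356, 0.0636]
tcp_rot: [[0.089, 0.996, -0.01], [0.996, -0.089, -0.0], [-0.001, -0.01, -1.0]]
wrist_force: [-0.9, 0.3, 1.2]
grip_width: 0.008
finger_force: 0.0
```

```bash
cat >> h.py <<'E'
pv=np.array([.502,.0044])
def arc(steps):
    s=ctrl.sense(); p=s['ee_pos']; Rt=s['tcp_rot']; y0=np.degrees(np.arctan2(Rt[1,0],Rt[0,0])); v=p[:2]-pv
    print(p.round(4),s['wrist_force'].round(1),'r',np.hypot(*v).round(4),'ang',np.degrees(np.arctan2(v[1],v[0])).round(1),'yaw',y0.round(1))
    for st in steps:
        q=pv+R.from_euler('z',-st,degrees=True).as_matrix()[:2,:2]@v
        print(st,end=' ');plan([[*q.round(4).tolist(),.067,(y0-st)]])
E
python3 -c "
from h import *
arc([4,8,12,16,20])"
```

```text
[0.5915 0.0356 0.0636] [-0.9  0.3  1.2] r 0.0948 ang 19.2 yaw 84.9
4 [0.5934, 0.0293, 0.067, np.float64(80.9130098355902)] slide [-0.025, 0.01, -0.014] ang [-0.012, 0.002, 0.089]
8 [0.595, 0.0229, 0.067, np.float64(76.9130098355902)] slide [-0.049, 0.018, -0.014] ang [-0.012, 0.003, 0.178]
12 [0.596, 0.0163, 0.067, np.float64(72.9130098355902)] slide [-0.075, 0.025, -0.014] ang [-0.012, 0.003, 0.267]
16 [0.5966, 0.0098, 0.067, np.float64(68.9130098355902)] slide [-0.101, 0.029, -0.014] ang [-0.012, 0.003, 0.356]
20 [0.5968, 0.0031, 0.067, np.float64(64.9130098355902)] slide [-0.128, 0.033, -0.014] ang [-0.012, 0.004, 0.444]
```

Request:
{"name": "apply_moves", "arguments": {"targets": [{"slide": [-0.015, 0.01, 0], "angular": [0, 0, 0]}, {"slide": [-0.03, 0.015, 0], "angular": [0, 0, 0]}, {"slide": [-0.04, 0.015, 0], "angular": [0, 0, 0]}, {"slide": [-0.05, 0.015, 0], "angular": [0, 0, 0]}, {"slide": [-0.05, 0.015, 0], "angular": [0, 0, 0]}]}}

```text
time_s: 2.7
ee_pos: [0.5995, 0.0209, 0.0702]
tcp_rot: [[0.091, 0.996, 0.002], [0.996, -0.091, -0.0], [0.0, 0.002, -1.0]]
wrist_force: [0.5, -0.2, -0.6]
grip_width: 0.002
finger_force: 0.0
```

```bash
python3 -c "
from h import *
arc([4,8,12,16,20])"
```

```text
[0.5995 0.0209 0.0702] [ 0.5 -0.2 -0.6] r 0.0989 ang 9.6 yaw 84.8
4 [0.6004, 0.014, 0.067, np.float64(80.75562426839419)] slide [-0.027, 0.006, 0.013] ang [0.003, -0.0, 0.089]
8 [0.6009, 0.0072, 0.067, np.float64(76.75562426839419)] slide [-0.054, 0.01, 0.013] ang [0.003, -0.0, 0.178]
12 [0.6008, 0.0003, 0.067, np.float64(72.75562426839419)] slide [-0.082, 0.013, 0.013] ang [0.003, -0.0, 0.267]
16 [0.6003, -0.0066, 0.067, np.float64(68.75562426839419)] slide [-0.109, 0.013, 0.013] ang [0.003, -0.001, 0.356]
20 [0.5993, -0.0135, 0.067, np.float64(64.75562426839419)] slide [-0.137, 0.012, 0.013] ang [0.003, -0.001, 0.444]
```

Request:
{"name": "apply_moves", "arguments": {"targets": [{"slide": [-0.027, 0.005, 0], "angular": [0, 0, 0.089]}, {"slide": [-0.054, 0.009, 0], "angular": [0, 0, 0.178]}, {"slide": [-0.082, 0.011, 0], "angular": [0, 0, 0.267]}, {"slide": [-0.109, 0.011, 0], "angular": [0, 0, 0.356]}, {"slide": [-0.137, 0.01, 0], "angular": [0, 0, 0.444]}]}}

```text
time_s: 3.12
ee_pos: [0.5992, -0.0103, 0.0697]
tcp_rot: [[0.427, 0.904, 0.002], [0.904, -0.427, 0.003], [0.004, 0.001, -1.0]]
wrist_force: [0.9, 4.3, 0.8]
grip_width: 0.007
finger_force: 2.3
```

```bash
python3 -c "
from h import *
arc([4,8,12,16,20])"
```

```text
[ 0.5992 -0.0103  0.0697] [0.9 4.3 0.8] r 0.0983 ang -8.6 yaw 64.7
4 [0.598, -0.017, 0.067, np.float64(60.740393634051784)] slide [-0.027, 0.007, 0.011] ang [0.001, -0.005, 0.089]
8 [0.5962, -0.0237, 0.067, np.float64(56.740393634051784)] slide [-0.054, 0.012, 0.01] ang [0.001, -0.005, 0.178]
12 [0.5941, -0.0302, 0.067, np.float64(52.740393634051784)] slide [-0.081, 0.015, 0.01] ang [0.001, -0.005, 0.267]
16 [0.5914, -0.0365, 0.067, np.float64(48.740393634051784)] slide [-0.108, 0.016, 0.01] ang [0.0, -0.005, 0.356]
20 [0.5884, -0.0426, 0.067, np.float64(44.740393634051784)] slide [-0.135, 0.016, 0.01] ang [0.0, -0.005, 0.444]
```

Request:
{"name": "apply_moves", "arguments": {"targets": [{"slide": [-0.027, 0.006, 0], "angular": [0, 0, 0.089]}, {"slide": [-0.054, 0.01, 0], "angular": [0, 0, 0.178]}, {"slide": [-0.081, 0.013, 0], "angular": [0, 0, 0.267]}, {"slide": [-0.109, 0.014, 0], "angular": [0, 0, 0.356]}, {"slide": [-0.136, 0.014, 0], "angular": [0, 0, 0.444]}]}}

```text
time_s: 3.53
ee_pos: [0.5879, -0.0425, 0.0696]
tcp_rot: [[0.71, 0.704, 0.002], [0.704, -0.71, 0.003], [0.004, -0.001, -1.0]]
wrist_force: [0.7, 5.1, 0.3]
grip_width: 0.01
finger_force: 2.1
```

Request:
{"name": "apply_moves", "arguments": {"targets": [{"slide": [-0.027, 0.006, 0], "angular": [0, 0, 0.089]}, {"slide": [-0.054, 0.01, 0], "angular": [0, 0, 0.178]}, {"slide": [-0.081, 0.013, 0], "angular": [0, 0, 0.267]}, {"slide": [-0.109, 0.014, 0], "angular": [0, 0, 0.356]}, {"slide": [-0.136, 0.014, 0], "angular": [0, 0, 0.444]}]}}

```text
time_s: 3.95
ee_pos: [0.5665, -0.0689, 0.0696]
tcp_rot: [[0.908, 0.419, 0.003], [0.419, -0.908, 0.003], [0.004, -0.002, -1.0]]
wrist_force: [2.0, 4.6, 0.6]
grip_width: 0.007
finger_force: 2.1
```

Run:
```python
from h import *
arc([4,8,12,16,20])
im,d,P=cloud('top'); im2,_,P2=cloud('scene')
b=cv2.resize(im2[140:260,270:400],None,fx=4,fy=4);a=cv2.resize(im[170:290,230:370],None,fx=4,fy=4)
cv2.imwrite('pics/c2.png',cv2.resize(np.hstack([a,b]),None,fx=.74,fy=.74))
```

```text
[ 0.5665 -0.0689  0.0696] [2.  4.6 0.6] r 0.0976 ang -48.7 yaw 24.8
4 [0.5612, -0.0732, 0.067, np.float64(20.78243996448863)] slide [-0.026, 0.007, 0.01] ang [-0.003, -0.005, 0.089]
8 [0.5557, -0.0772, 0.067, np.float64(16.78243996448863)] slide [-0.053, 0.012, 0.01] ang [-0.003, -0.005, 0.178]
12 [0.5498, -0.0807, 0.067, np.float64(12.782439964488631)] slide [-0.08, 0.015, 0.01] ang [-0.003, -0.004, 0.267]
16 [0.5438, -0.0838, 0.067, np.float64(8.782439964488631)] slide [-0.107, 0.016, 0.01] ang [-0.003, -0.004, 0.356]
20 [0.5375, -0.0865, 0.067, np.float64(4.782439964488631)] slide [-0.135, 0.015, 0.01] ang [-0.003, -0.004, 0.444]
```

View pics/c2.png

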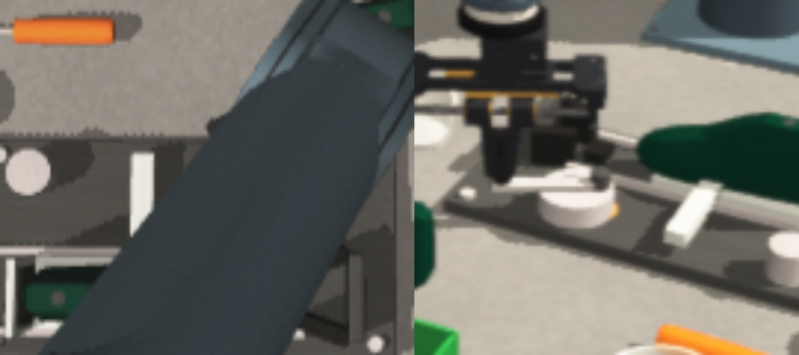

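The lever is turning with the finger pressed against the post (right half, near (500,165)). About 31° remain.

Request:
{"name": "apply_moves", "arguments": {"targets": [{"slide": [-0.026, 0.006, 0], "angular": [0, 0, 0.089]}, {"slide": [-0.053, 0.01, 0], "angular": [0, 0, 0.178]}, {"slide": [-0.08, 0.013, 0], "angular": [0, 0, 0.267]}, {"slide": [-0.107, 0.014, 0], "angular": [0, 0, 0.356]}, {"slide": [-0.135, 0.014, 0], "angular": [0, 0, 0.444]}]}}

```text
time_s: 4.47
ee_pos: [0.5379, -0.0872, 0.0694]
tcp_rot: [[0.996, 0.086, 0.003], [0.086, -0.996, 0.002], [0.003, -0.001, -1.0]]
wrist_force: [4.0, 4.8, 0.1]
grip_width: 0.001
finger_force: 2.1
```

Request:
{"name": "apply_moves", "arguments": {"targets": [{"slide": [-0.02, 0.005, 0], "angular": [0, 0, 0.067]}, {"slide": [-0.039, 0.01, 0], "angular": [0, 0, 0.133]}, {"slide": [-0.059, 0.013, 0], "angular": [0, 0, 0.2]}, {"slide": [-0.073, 0.014, 0], "angular": [0, 0, 0.244]}, {"slide": [-0.073, 0.014, 0], "angular": [0, 0, 0.244]}]}}

```text
time_s: 4.88
ee_pos: [0.5193, -0.0926, 0.0694]
tcp_rot: [[0.995, -0.104, 0.002], [-0.104, -0.995, 0.001], [0.002, -0.001, -1.0]]
wrist_force: [1.6, 3.4, 1.4]
grip_width: 0.004
finger_force: 1.5
```

```bash
python3 -c "
from h import *
arc([2])
s=ctrl.sense();print(s['time_s'],s['joint_positions'].round(2))"
```

```text
[ 0.5193 -0.0926  0.0694] [1.6 3.4 1.4] r 0.0985 ang -79.9 yaw -6.0
2 [0.5159, -0.0931, 0.067, np.float64(-7.986862254341306)] slide [-0.013, 0.003, 0.009] ang [-0.002, -0.003, 0.044]
4.8833 [-0.46  0.72  0.74  2.   -0.76  0.71 -0.91]
```

Request:
{"name": "apply_moves", "arguments": {"targets": [{"slide": [0.04, 0, 0], "angular": [0, 0, 0]}, {"slide": [0.1, 0, 0], "angular": [0, 0, 0]}, {"slide": [0.12, 0, -0.1], "angular": [0, 0, 0]}, {"slide": [0.12, 0, -0.25], "angular": [0, 0, 0]}, {"slide": [0.12, 0, -0.4], "angular": [0, 0, 0]}]}}

```text
time_s: 5.3
ee_pos: [0.5472, -0.0975, 0.1694]
tcp_rot: [[0.995, -0.104, -0.003], [-0.104, -0.995, -0.001], [-0.003, 0.002, -1.0]]
wrist_force: [0.6, 0.4, -0.3]
grip_width: 0.006
finger_force: 0.0
```

Run:
```python
from h import *
s=ctrl.sense(); Rt=s['tcp_rot']; y0=np.degrees(np.arctan2(Rt[1,0],Rt[0,0])); p=s['ee_pos']; print(p,y0)
a=np.array([*p,y0]); b=np.array([.4125,.245,.2,90]); m=np.array([.47,.08,.2,42.])
print('m');plan([m.tolist()],a);plan([b.tolist()],m)
```

```text
[ 0.54718805 -0.09748499  0.16943289] -5.947800169787658
m
[0.47, 0.08, 0.2, 42.0] slide [-0.381, -0.674, -0.122] ang [0.0, 0.0, -1.066]
[0.4125, 0.245, 0.2, 90.0] slide [0.271, -0.644, 0.0] ang [0.0, 0.0, -1.067]
```

Request:
{"name": "apply_moves", "arguments": {"targets": [{"slide": [-0.07, -0.13, -0.05], "angular": [0, 0, -0.14]}, {"slide": [-0.15, -0.27, -0.1], "angular": [0, 0, -0.28]}, {"slide": [-0.23, -0.4, -0.12], "angular": [0, 0, -0.42]}, {"slide": [-0.3, -0.54, -0.12], "angular": [0, 0, -0.56]}, {"slide": [-0.38, -0.67, -0.12], "angular": [0, 0, -0.7]}]}}

```text
time_s: 5.72
ee_pos: [0.4709, 0.0812, 0.1995]
tcp_rot: [[0.9, 0.437, 0.002], [0.437, -0.9, 0.0], [0.001, 0.001, -1.0]]
wrist_force: [1.1, 0.6, -0.0]
grip_width: 0.007
finger_force: 0.0
```

Run:
```python
from h import *
s=ctrl.sense(); Rt=s['tcp_rot']; y0=np.degrees(np.arctan2(Rt[1,0],Rt[0,0])); p=s['ee_pos']; print(p,y0)
a=np.array([*p,y0]); b=np.array([.4125,.24,.2,89.3]); m=a+(b-a)*.5
plan([m.tolist()],a);plan([b.tolist()],m)
```

```text
[0.4709203  0.08124811 0.19947302] 25.89339817768595
[0.4417101482500173, 0.16062405697498638, 0.19973651128690834, 57.59669908884297] slide [0.034, -0.337, -0.001] ang [0.0, 0.0, -0.705]
[0.4125, 0.24, 0.2, 89.3] slide [0.205, -0.269, -0.001] ang [0.0, 0.0, -0.705]
```

Request:
{"name": "apply_moves", "arguments": {"targets": [{"slide": [0.007, -0.067, 0], "angular": [0, 0, -0.14]}, {"slide": [0.014, -0.135, 0], "angular": [0, 0, -0.28]}, {"slide": [0.02, -0.2, 0], "angular": [0, 0, -0.42]}, {"slide": [0.027, -0.27, 0], "angular": [0, 0, -0.56]}, {"slide": [0.034, -0.337, 0], "angular": [0, 0, -0.705]}]}}

```text
time_s: 6.13
ee_pos: [0.4425, 0.1599, 0.1991]
tcp_rot: [[0.536, 0.844, 0.001], [0.844, -0.536, -0.0], [-0.0, 0.001, -1.0]]
wrist_force: [1.0, 0.4, 0.4]
grip_width: 0.006
finger_force: 0.0
```

Request:
{"name": "apply_moves", "arguments": {"targets": [{"slide": [0.04, -0.054, 0], "angular": [0, 0, -0.14]}, {"slide": [0.08, -0.108, 0], "angular": [0, 0, -0.28]}, {"slide": [0.12, -0.16, 0], "angular": [0, 0, -0.42]}, {"slide": [0.205, -0.269, 0], "angular": [0, 0, -0.705]}, {"slide": [0.205, -0.269, 0], "angular": [0, 0, -0.705]}]}}

```text
time_s: 6.55
ee_pos: [0.4123, 0.2443, 0.1989]
tcp_rot: [[0.004, 1.0, -0.0], [1.0, -0.004, 0.002], [0.002, -0.0, -1.0]]
wrist_force: [0.1, 0.5, 0.1]
grip_width: 0.006
finger_force: 0.0
```

Run:
```python
from h import *
im,d,P=cloud('top'); im2,_,P2=cloud('scene')
b=cv2.resize(im2[140:260,270:440],None,fx=3.5,fy=3.5);a=cv2.resize(im[180:300,160:370],None,fx=3.5,fy=3.5)
cv2.imwrite('pics/c3.png',cv2.resize(np.hstack([a,b]),None,fx=.6,fy=.6))
q=P[190:300,290:345].reshape(-1,3); q=q[(q[:,2]>.09)&(q[:,2]<.112)&(q[:,0]>.47)]
print(len(q), q.mean(0) if len(q) else '', q.min(0),q.max(0))
s=ctrl.sense(); Rt=s['tcp_rot']; y0=np.degrees(np.arctan2(Rt[1,0],Rt[0,0])); print(s['time_s'],s['ee_pos'],y0)
plan([[.412,.235,.078,89.3]])
```

```text
6 [ 0.49850021 -0.08065758  0.09959163] [ 0.49347194 -0.08118215  0.09368635] [ 0.5035405  -0.07886498  0.10381057]
6.65 [0.41390664 0.23964858 0.19893478] 89.17959307528187
[0.412, 0.235, 0.078, 89.3] slide [-0.019, -0.008, 0.484] ang [0.001, 0.0, -0.003]
```

View pics/c3.png

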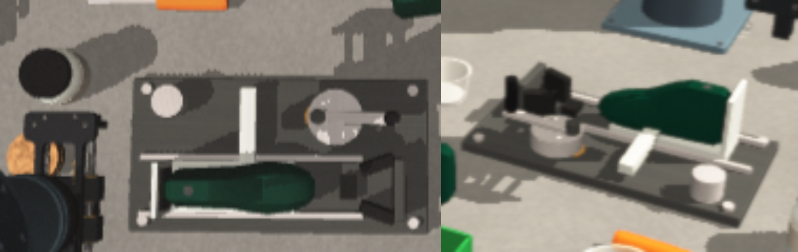

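The lever now points straight forward: pivot at (318,117), post at (392,117), with the low-point mark facing the bar. Next I'll lower the fingers behind the push plate.

Request:
{"name": "apply_moves", "arguments": {"targets": [{"slide": [0, 0, 0.13], "angular": [0, 0, 0]}, {"slide": [0, 0, 0.26], "angular": [0, 0, 0]}, {"slide": [0, 0, 0.38], "angular": [0, 0, 0]}, {"slide": [0, 0, 0.48], "angular": [0, 0, 0]}, {"slide": [0, 0, 0.48], "angular": [0, 0, 0]}]}}

```text
time_s: 7.07
ee_pos: [0.4121, 0.2359, 0.0753]
tcp_rot: [[0.023, 1.0, -0.005], [1.0, -0.023, -0.006], [-0.006, -0.005, -1.0]]
wrist_force: [-0.4, -0.8, 0.4]
grip_width: 0.005
finger_force: 0.0
```

Request:
{"name": "apply_moves", "arguments": {"targets": [{"slide": [-0.025, 0, 0], "angular": [0, 0, 0]}, {"slide": [-0.05, 0, 0], "angular": [0, 0, 0]}, {"slide": [-0.075, 0, 0], "angular": [0, 0, 0]}, {"slide": [-0.1, 0, 0], "angular": [0, 0, 0]}, {"slide": [-0.11, 0, 0], "angular": [0, 0, 0]}]}}

```text
time_s: 7.48
ee_pos: [0.4144, 0.211, 0.08]
tcp_rot: [[0.021, 1.0, 0.002], [1.0, -0.021, 0.002], [0.002, 0.002, -1.0]]
wrist_force: [0.2, 2.4, 2.4]
grip_width: 0.005
finger_force: 1.7
```

Request:
{"name": "apply_moves", "arguments": {"targets": [{"slide": [-0.02, 0, 0], "angular": [0, 0, 0]}, {"slide": [-0.04, 0, 0], "angular": [0, 0, 0]}, {"slide": [-0.06, 0, 0], "angular": [0, 0, 0]}, {"slide": [-0.08, 0, 0], "angular": [0, 0, 0]}, {"slide": [-0.1, 0, 0], "angular": [0, 0, 0]}]}}

```text
time_s: 7.9
ee_pos: [0.4136, 0.1864, 0.0789]
tcp_rot: [[0.02, 1.0, 0.001], [1.0, -0.02, 0.0], [0.0, 0.001, -1.0]]
wrist_force: [3.3, 3.8, 2.1]
grip_width: 0.003
finger_force: 1.7
```

Request:
{"name": "apply_moves", "arguments": {"targets": [{"slide": [-0.02, 0, 0], "angular": [0, 0, 0]}, {"slide": [-0.04, 0, 0], "angular": [0, 0, 0]}, {"slide": [-0.06, 0, 0], "angular": [0, 0, 0]}, {"slide": [-0.08, 0, 0], "angular": [0, 0, 0]}, {"slide": [-0.1, 0, 0], "angular": [0, 0, 0]}]}}

```text
time_s: 8.32
ee_pos: [0.4126, 0.161, 0.0787]
tcp_rot: [[0.02, 1.0, 0.0], [1.0, -0.02, -0.0], [-0.0, 0.0, -1.0]]
wrist_force: [2.0, 3.1, 1.0]
grip_width: 0.008
finger_force: 1.7
```

Expected home is at TCP y ≈ 0.151, so I'll move slowly in small steps.

Request:
{"name": "apply_moves", "arguments": {"targets": [{"slide": [-0.008, 0, 0], "angular": [0, 0, 0]}, {"slide": [-0.016, 0, 0], "angular": [0, 0, 0]}, {"slide": [-0.024, 0, 0], "angular": [0, 0, 0]}, {"slide": [-0.032, 0, 0], "angular": [0, 0, 0]}, {"slide": [-0.032, 0, 0], "angular": [0, 0, 0]}]}}

```text
time_s: 8.73
ee_pos: [0.4121, 0.1531, 0.0786]
tcp_rot: [[0.02, 1.0, -0.001], [1.0, -0.02, -0.0], [-0.0, -0.001, -1.0]]
wrist_force: [2.2, 0.9, 0.4]
grip_width: 0.005
finger_force: 0.7
```

Request:
{"name": "apply_moves", "arguments": {"targets": [{"slide": [-0.004, 0, 0], "angular": [0, 0, 0]}, {"slide": [-0.008, 0, 0], "angular": [0, 0, 0]}, {"slide": [-0.008, 0, 0], "angular": [0, 0, 0]}]}}

```text
time_s: 8.98
ee_pos: [0.412, 0.1522, 0.0786]
tcp_rot: [[0.019, 1.0, -0.001], [1.0, -0.019, 0.001], [0.0, -0.001, -1.0]]
wrist_force: [0.0, 4.6, -0.8]
grip_width: 0.008
finger_force: 2.4
```

Request:
{"name": "apply_moves", "arguments": {"targets": [{"slide": [-0.004, 0, 0], "angular": [0, 0, 0]}, {"slide": [-0.008, 0, 0], "angular": [0, 0, 0]}, {"slide": [-0.008, 0, 0], "angular": [0, 0, 0]}]}}

```text
time_s: 9.23
ee_pos: [0.412, 0.1511, 0.0787]
tcp_rot: [[0.018, 1.0, -0.0], [1.0, -0.018, 0.001], [0.001, -0.0, -1.0]]
wrist_force: [1.0, 8.2, -2.2]
grip_width: 0.005
finger_force: 3.8
```

Request:
{"name": "apply_moves", "arguments": {"targets": [{"slide": [-0.004, 0, 0], "angular": [0, 0, 0]}, {"slide": [-0.006, 0, 0], "angular": [0, 0, 0]}, {"slide": [-0.006, 0, 0], "angular": [0, 0, 0]}]}}

```text
time_s: 9.48
ee_pos: [0.412, 0.1504, 0.0787]
tcp_rot: [[0.017, 1.0, -0.0], [1.0, -0.017, 0.002], [0.002, -0.0, -1.0]]
wrist_force: [1.0, 9.2, -3.1]
grip_width: 0.01
finger_force: 5.1
```

The force is rising at about the buffer's rate, so the slide is on its stop. Backing off now.

Request:
{"name": "apply_moves", "arguments": {"targets": [{"slide": [0.01, 0, 0], "angular": [0, 0, 0]}, {"slide": [0.03, 0, 0], "angular": [0, 0, 0]}, {"slide": [0.08, 0, 0], "angular": [0, 0, 0]}, {"slide": [0.16, 0, 0], "angular": [0, 0, 0]}, {"slide": [0.2, 0, -0.1], "angular": [0, 0, 0]}]}}

```text
time_s: 9.9
ee_pos: [0.4101, 0.1978, 0.101]
tcp_rot: [[0.019, 1.0, -0.007], [1.0, -0.019, -0.005], [-0.005, -0.007, -1.0]]
wrist_force: [0.6, 0.6, -0.5]
grip_width: 0.007
finger_force: 0.0
```

Request:
{"name": "apply_moves", "arguments": {"targets": [{"slide": [0.1, 0, -0.13], "angular": [0, 0, 0]}, {"slide": [0.15, 0, -0.26], "angular": [0, 0, 0]}, {"slide": [0.15, 0, -0.4], "angular": [0, 0, 0]}, {"slide": [0.15, 0, -0.4], "angular": [0, 0, 0]}, {"slide": [0.15, 0, -0.4], "angular": [0, 0, 0]}]}}

```text
time_s: 10.32
ee_pos: [0.4141, 0.2356, 0.2048]
tcp_rot: [[0.02, 1.0, 0.001], [1.0, -0.02, 0.001], [0.001, 0.001, -1.0]]
wrist_force: [1.2, -0.1, -0.2]
grip_width: 0.007
finger_force: 0.0
```

Run:
```python
from h import *
im,d,P=cloud('top'); im2,_,P2=cloud('scene'); Q=np.load('top0.npy')
b=cv2.resize(im2[140:260,270:440],None,fx=3.5,fy=3.5);a=cv2.resize(im[180:300,160:370],None,fx=3.5,fy=3.5)
cv2.imwrite('pics/c4.png',cv2.resize(np.hstack([a,b]),None,fx=.6,fy=.6))
for n,A in(('before',Q),('after',P)):
    q=A.reshape(-1,3); f=q[(abs(q[:,0]-.4125)<.036)&(q[:,2]>.108)&(q[:,2]<.118)&(q[:,1]>.1)&(q[:,1]<.22)]
    print(n,len(f),np.median(f,0),f.min(0),f.max(0))
    b=q[(q[:,0]>.47)&(q[:,0]<.54)&(q[:,2]>.034)&(q[:,2]<.044)&(q[:,1]>.03)&(q[:,1]<.13)]; print(' bar',len(b),b.mean(0),b[:,1].min(),b[:,1].max())
q=P.reshape(-1,3); q=q[(q[:,2]>.088)&(q[:,2]<.112)&(q[:,0]>.47)&(q[:,0]<.62)&(q[:,1]<0)&(q[:,1]>-.12)]; print('post',len(q),q.mean(0))
```

```text
before 81 [0.41791343 0.19601632 0.11020049] [0.38395576 0.13229439 0.10802015] [0.44541779 0.20019211 0.11515367]
 bar 231 [0.50656871 0.08678734 0.03889775] 0.03103698081655379 0.10479533612468032
after 90 [0.41077579 0.13681499 0.11044027] [0.3813677  0.10183327 0.10809389] [0.44513089 0.14185198 0.11447027]
 bar 155 [0.50420134 0.03803617 0.0384729 ] 0.03107681597613139 0.04498168246088302
post 40 [ 0.49844962 -0.0873518   0.1002734 ]
```

View pics/c4.png

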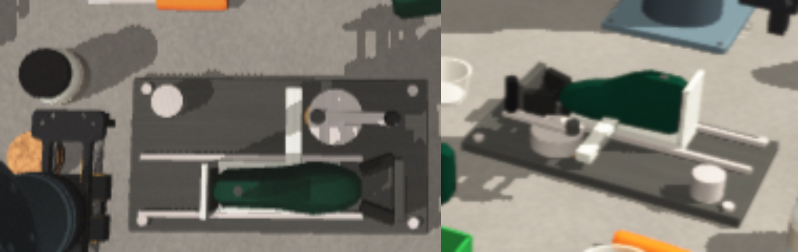

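The slide is home: its face moved from y ≈ 0.200 to 0.142. The lever points straight forward (post at (393,117)), the other objects are undisturbed and the hand is clear.

```bash
python3 -c "
from cell import ctrl
print(ctrl.job_done())"
```

```text
the job is handed in; nothing more can be done
None
```

I turned the cam to its low point, then pushed the slide fully home onto its buffer, and handed the job in at about 10 s with the hand clear; the final images confirm both positions, but the hand-in returned no verdict.

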